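Close up the cane press and hold its lid lined up for the hinge pin

TASK

Close up the loaded cane press so that its hinge pin can be slid in: push the cane tray fully home into the box, then pick up the loose lid by its bar handle, set it on the box with its hinge barrels down between the box's hinge barrels, and press it fully shut against the sprung cane, drawn up snug against the back of the box, so that the pin holes of both hinges line up. Finish while still gripping the lid by its handle and holding it shut and lined up: do not let go. Leave the cup, tuning pin, staple formers and hinge pin where they are.

Things in the scene. Friction and masses are not known exactly. Their poses are not given: they have to be found in the camera images.
- press_mouth (a point): The cane press: a mahogany-red wooden box fixed to the bench by a 150 x 220 x 12 mm plinth; walls 11 mm thick, 120 mm (x) by 190 mm (y) outside, rim 70 mm above the bench, open on top. This point is the centre of the mouth at rim height. Axes: z up, x to the hinge side (the back, away from the robot), y to the end where the tray slides out. Its place varies, turned up to 0.2 rad.
- tray (a joint): How far the pale wooden cane tray stands out of the press's +y end, in m: 0 is fully home (a hard stop), at most 0.065. It slides stiffly (about 3 N) and stays where it is left. While it is out, the lid's pad cannot go down into it.
- tray_face (a point): Centre of the outer face of the tray's end board, the flat face to push on: 97 mm wide, from 13 to 57 mm above the bench, with an ear up to 67 mm on each side of a 29 mm thumb notch; this point is 40 mm above the bench. Axes as the press: +y points outward, push towards -y.
- cane_bed (a joint): How far the sprung bed of cane slips in the tray is pressed down, in m: 0 free, 0.006 when the lid is fully shut. The cane's top is 62 mm above the bench when free; the springs push back with about 6.5 N at first touch and 11 N when shut, so the lid rises 6 mm if let go.
- lid_grip (a point): The loose lid (0.36 kg): mahogany-red board 122 x 194 x 12 mm, under it a pad 76 x 140 x 14 mm on which it lies on the bench, on top a pale bar handle 26 wide (x), 90 long (y), 28 high. This point is the handle's centre, 14 above the board's top, 40 above the pad's foot. Axes: z up, x to the lid's hinge side, y along the handle. Shut, it lies 26 mm above the press mouth with the same axes.
- lid_hinge_l (a point): Centre of the lid's brass hinge barrel at +y, on the pin-hole axis (which runs along y): 66 mm in x, 58 mm in y and -31 mm in z from the handle centre. The barrel is 17.5 mm long, 12 mm thick, with a 6 mm hole and chamfered ends.
- lid_hinge_r (a point): Centre of the lid's other hinge barrel, at y = -58 mm.
- press_hinge_l (a point): Pin-hole axis of the press's hinge at +y, midway between its two brass barrels (each 12 mm long, 12 thick, 6 mm hole; 21 mm gap between): 66 mm in x, 58 mm in y from the mouth's centre, 5 mm below the rim. With the lid shut and drawn up towards -x until its barrels touch the box's back face, the lid's hinge points lie on these points (to 0.3 mm).
- press_hinge_r (a point): The same for the press's other hinge, at y = -58 mm.
- reed_cup_mid (a point): Bystander: white ceramic cup, 68 mm across, 75 mm high; its centre, half-way up.
- tuning_pin_mid (a point): Bystander: dark olive horn tuning pin lying down, about 118 mm long, 22 mm wide, 17 mm high; its middle.
- former_a_mid (a point): Bystander: polished steel staple former lying down, 136 mm long, 12 mm thick, along its x from -60 to 76 mm of this point.
- former_b_mid (a point): Bystander: the shorter staple former, 121 mm long, 12 mm thick, along its x from -60 to 61 mm of this point.
- hinge_pin_mid (a point): Bystander: the steel hinge pin, 5 mm thick, 180 mm long (along its y), lying in a grooved dark wooden rest (40 x 120 x 16 mm), ready for a colleague to slide in; its middle.
There are look-alikes about, which are no part of the job. What is shaped like the part that bears lid_grip but purple is not meant.

How it is judged:
By the outcome, as a careful person would: the job done as asked, in the order asked, and still so for the second after the job is handed in, while the arm keeps its last pose, push and grip.
It also fails if it takes over 53 s, if anything falls off the work surface, if the arm or the gripper's body presses on something with over 40 N, if the wrist force passes 120 N, or if a joint passes its speed limit or range.

ROBOT

A 7-joint arm with a two-finger parallel gripper is mounted at the origin on the work surface. World frame = base frame: x ahead of the robot, y to its left, z up, the work surface at z = 0. Lengths are in m, angles in rad, forces in N, time in s.
With the tool pointing down it reaches from about 0.35 to 0.9 m from the base axis. Payload 19.9 kg.
Tool frame: the origin (TCP) lies on the front face of the gripper's body, between the roots of the fingers; the fingertips stand 73 mm ahead of it and the grasp point (between the pads) lies 54 mm ahead of it; y points along the fingers, x is the direction in which the jaws open and shut, and the axes are right-handed (so a half turn about y gives the same grasp; the last joint's range is limited). The gripper opens to 85 mm and grips with 20 to 120 N. Pads are 22 mm wide; open, the fingers measure 114 mm over their backs; the gripper's body (76 mm by 85 mm) begins 54 mm behind the grasp point. The pads swing forward as they close: fully open they stand 13 mm farther back than shut.
Start: joints at [1.232, 0.417, -0.01, 1.614, 0.005, 1.111, -0.053], TCP at [0.183, -0.597, 0.304] pointing down, gripper open.
Joint ranges: [-2.81, 2.81], [-0.39, 2.02], [-1.27, 1.25], [0.06, 2.57], [-1.19, 4.33], [0.19, 2], [-2.82, 2.82]. Speed limits (rad/s): [1.89, 1.89, 2.39, 2.39, 3.01, 3.01, 3.01].

INTERFACE

Orientations are given as a unit quaternion [x, y, z, w].
In Python, from bench import r gives the robot as it stands.
- The arm moves only by the shell command python3 -m inch 'ROWS'. ROWS is JSON, a list of rows, each a list of 7 numbers: the shift along the tool's x, y, z each as a share of 100 mm, from -1 to 1, then the turn, a rotation vector about the tool's x, y, z each as a share of 180 degrees, from -1 to 1, then the opening, from -1 (shut) to 1 (fully open), so that 0 is half open. In form: [[dx, dy, dz, wx, wy, wz, claw], ...]. A call has 1 to 12 rows; each row shifts and turns the commanded pose from where the row before left it, along the tool's axes as they then stand; what a row does not reach is not made up. A row lasts 1/8 s, in which the tool goes at most 62.5 mm and 10.7 degrees, less where a joint would pass 70% of its speed; a pose out of reach is approached as far as the arm can. A call with a number of a shift or a turn outside -1 to 1 is refused whole. A call with a gripper value outside its range is refused whole. The fingers move at their own pace and stop on an object; the grip force is fixed at half the most. Time passes only in rows, so rows that do not move let the fingers close. It gives the time, the measured TCP pose, the force and the opening at its end, in the units of the state.
- r.observe(): the state, without advancing time (a new reading comes with each control period).
- r.read_camera(name): name is "scene" or "top"; returns a dict with "color" (420x560x3 uint8, blue, green, red), "fovy" (degrees; the focal length in pixels is half the picture's height over the tangent of half this angle, whatever the lens; pixels are square), "cx", "cy" (the principal point, pixels), "position" and "attitude" of the camera in the world. Camera axes: x right, y down, z forward; pixel columns grow to the right and rows downward; lengths in m; the calibration is good to about 2 mm. A picture is of the moment at which its call begins. There is no depth.
- r.job_done(): hands the job in, once; it reports no verdict.
Trained networks look in a picture, given as the dict that the camera call returned (one of the last four; its "shot" number tells which), for a name from the list of things; names that differ only in an ending like _2 or _b are one class to them, and where a whole thing is asked for, a point or a joint stands for the part that bears it (a point fixed in the world has none). Each returns a list of dicts, best first, with "conf" (0 to 1); they miss things now and then, are a little off and sometimes report something else, mostly with a low value. They report only what shows in the picture. A call takes as long as a camera call. They do not tell look-alikes from the thing itself.
- r.boxes_of(picture, name): "bbox" ([left, top, width, height] in pixels, round what is visible of it).
- r.regions_of(picture, name): "region" (420x560 bool, what is visible of it) and "bbox" ([left, top, width, height] in pixels, round what is visible of it).
- r.spot_point(picture, name): "at" ([column, row] in pixels: a listed point, or the origin of a listed thing).
The state is a dict: "time_s": time; "qpos": joint angles; "dq": joint speeds; "effort": joint torques, N m; "position": TCP position; "eef_rot": TCP orientation; "ft_force": force on the tool from outside, world axes, zero at the start; "moment": the same for the moment, N m; "grip_width": finger opening in m.
Only numpy, scipy, OpenCV 4.12 (cv2) and the standard library are available. Lean on these libraries where they do the work, as an engineer would, in place of code of your own. Each camera call takes 0.05 s, during which the arm holds its last target.

## Working session

There is one attempt and no reset: what is moved stays moved. The work goes in short steps, Python scripts to look and compute and a shell command to move; the robot and the scene stay as the last step left them, time stands still between calls to the robot, and variables do not carry over. Pictures are saved under pics/ and viewed, and the job is handed in when it is done.

```bash
ls; mkdir -p pics
python3 - <<'E'
from bench import r
import cv2,json,numpy as np
s=r.observe(); print({k:np.round(v,4).tolist() for k,v in s.items()})
for n in("scene","top"):
    p=r.read_camera(n); cv2.imwrite(f"pics/{n}0.png",p["color"])
    print(n,p["fovy"],p["cx"],p["cy"],p["position"],p["attitude"],[k for k in p])
    for t in "press_mouth tray_face lid_grip lid_hinge_l lid_hinge_r press_hinge_l press_hinge_r reed_cup_mid tuning_pin_mid former_a_mid former_b_mid hinge_pin_mid".split():
        print(t,[(np.round(d["at"],1).tolist(),round(d["conf"],2)) for d in r.spot_point(p,t)][:4])
E
```

```text
pics
{'time_s': 0.0, 'qpos': [1.2315, 0.418, -0.0103, 1.6142, 0.0047, 1.1107, -0.053], 'dq': [-0.0015, 0.0001, -0.0015, -0.0005, -0.0001, -0.0003, 0.0004], 'effort': [0.0009, -86.4449, 0.6791, -43.4903, 0.0191, 0.0074, -0.0], 'position': [0.1833, -0.5972, 0.3032], 'eef_rot': [-0.5684, 0.4207, -0.4199, 0.5689], 'ft_force': [0.5067, 0.3794, -0.8836], 'moment': [-0.0241, -0.0426, -0.0182], 'grip_width': 0.0852}
scene 51.92254163024404 290.3131568572841 209.79414039469805 [ 0.85519717 -0.34759325  0.93487737] [ 0.92348691  0.23250422 -0.07614936 -0.29549111] ['color', 'fovy', 'cx', 'cy', 'position', 'attitude', 'shot']
press_mouth [([231.2, 337.3], 0.76), ([373.9, 224.4], 0.3)]
tray_face [([259.0, 278.8], 0.84)]
lid_grip [([239.0, 150.4], 0.91), ([98.0, 302.8], 0.87), ([301.2, 192.7], 0.68), ([285.3, 94.0], 0.57)]
lid_hinge_l [([278.6, 83.5], 0.98), ([306.9, 224.2], 0.97), ([268.9, 158.4], 0.84), ([118.7, 280.0], 0.84)]
lid_hinge_r [([278.6, 83.5], 0.98), ([306.9, 224.2], 0.97), ([268.9, 158.4], 0.84), ([118.7, 280.0], 0.84)]
press_hinge_l [([248.8, 377.9], 0.97), ([272.3, 323.6], 0.9)]

[... 570 characters left out ...]
.3], 0.9), ([395.5, 174.7], 0.69), ([241.2, 194.6], 0.19)]
lid_grip [([254.0, 216.9], 0.95), ([388.4, 199.3], 0.62), ([407.4, 291.1], 0.59), ([241.4, 286.9], 0.57)]
lid_hinge_l [([375.1, 292.9], 0.84), ([137.8, 267.7], 0.81), ([272.6, 201.2], 0.78), ([406.7, 315.7], 0.75)]
lid_hinge_r [([375.1, 292.9], 0.84), ([137.8, 267.7], 0.81), ([272.6, 201.2], 0.78), ([406.7, 315.7], 0.75)]
press_hinge_l [([399.3, 174.6], 0.74), ([366.0, 174.4], 0.65)]
press_hinge_r [([399.3, 174.6], 0.74), ([366.0, 174.4], 0.65)]
reed_cup_mid [([258.3, 151.9], 0.83)]
tuning_pin_mid [([340.3, 147.5], 0.61)]
former_a_mid [([291.6, 153.7], 0.46)]
former_b_mid [([332.3, 264.0], 0.4)]
hinge_pin_mid [([403.6, 149.5], 0.44)]
```

View pics/scene0.png

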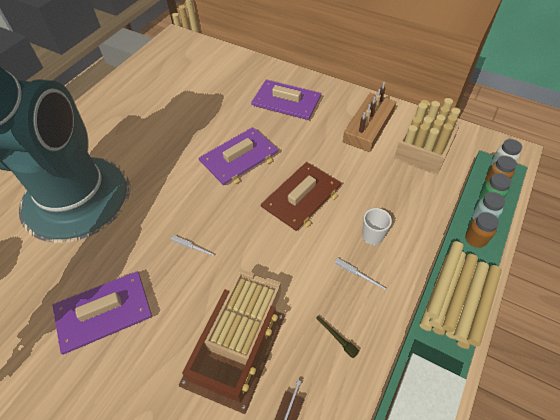

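View pics/top0.png

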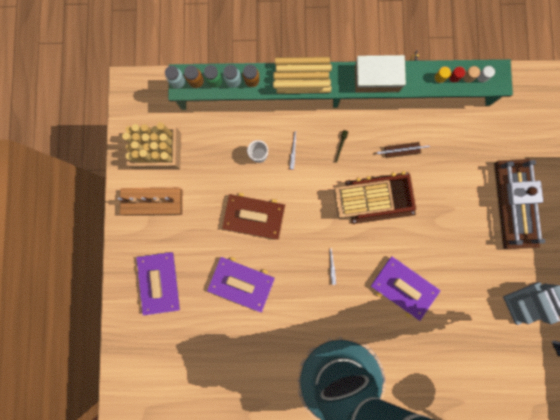

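The scene picture shows the red lid at (301,193), three purple look-alikes at (240,150), (287,95) and (100,305), and the press at (235,335) with its tray out. In the top view the red lid is at (254,217). The red one is the lid meant. I'll enlarge it to confirm.

Run:
```python
import cv2,numpy as np
s=cv2.imread("pics/scene0.png");t=cv2.imread("pics/top0.png")
a=cv2.resize(s[255:415,170:330],None,fx=3.7,fy=3.7,interpolation=cv2.INTER_CUBIC)
cv2.imwrite("pics/c_press_s.png",a)
b=cv2.resize(t[165:230,325:425],None,fx=8,fy=8,interpolation=cv2.INTER_CUBIC);cv2.imwrite("pics/c_press_t.png",b)
c=np.hstack([cv2.resize(s[155:240,250:350],(400,340),interpolation=cv2.INTER_CUBIC),cv2.resize(t[180:248,214:294],(400,340),interpolation=cv2.INTER_CUBIC)]);cv2.imwrite("pics/c_lid.png",c)
```

```text
(no output)
```

View pics/c_press_s.png

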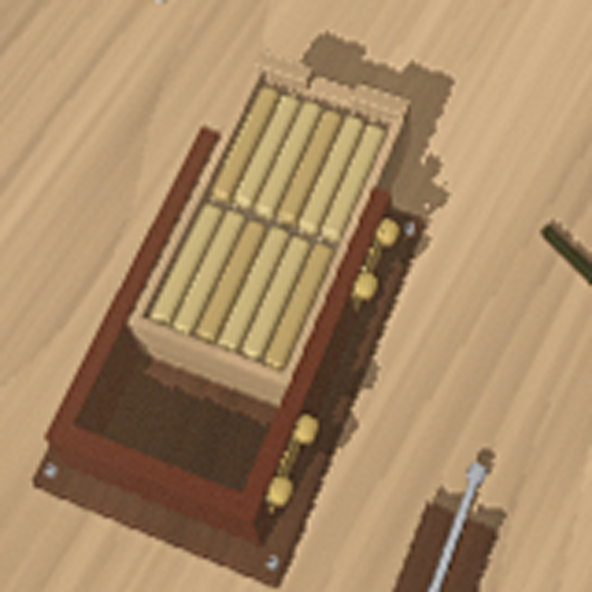

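View pics/c_press_t.png

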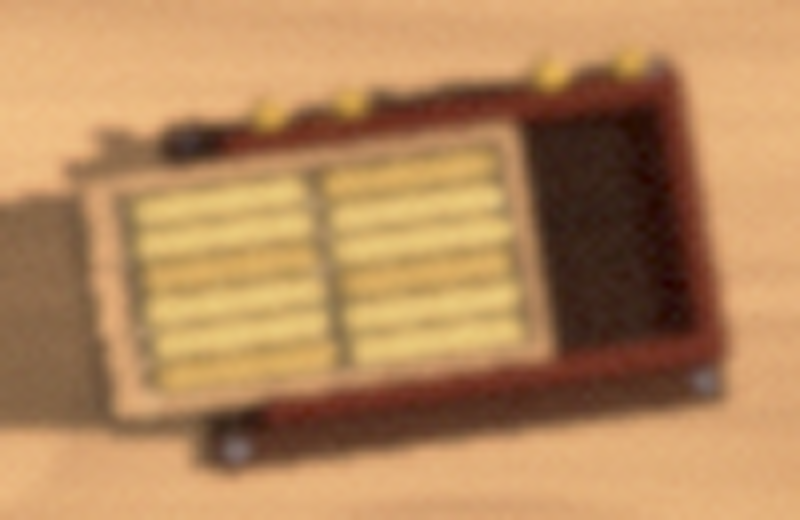

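View pics/c_lid.png

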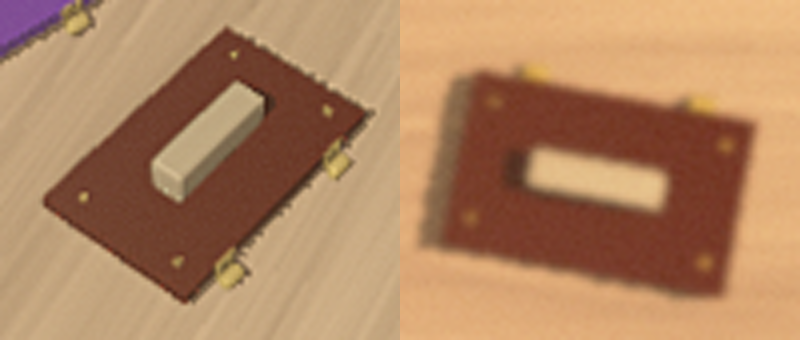

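```bash
cat > h.py <<'E'
import numpy as np,cv2
from scipy.optimize import least_squares
from scipy.spatial.transform import Rotation as R
CAM={"scene":(51.92254163024404,290.3131568572841,209.79414039469805,[0.85519717,-0.34759325,0.93487737],[0.92348691,0.23250422,-0.07614936,-0.29549111]),
"top":(53.10815433813941,282.1560186080153,210.36737713891065,[0.43079417,0.17098598,1.43099212],[-0.70314025,0.70941091,-0.02912411,0.03849335])}
def proj(c,P):
    fv,cx,cy,p,q=CAM[c]; f=210/np.tan(np.radians(fv/2))
    X=R.from_quat(q).inv().apply(np.atleast_2d(P)-p)
    return np.c_[cx+f*X[:,0]/X[:,2],cy+f*X[:,1]/X[:,2]]
def back(c,uv,z):
    fv,cx,cy,p,q=CAM[c]; f=210/np.tan(np.radians(fv/2))
    d=R.from_quat(q).apply(np.r_[(uv[0]-cx)/f,(uv[1]-cy)/f,1]); p=np.array(p)
    return p+d*(z-p[2])/d[2]
def world(pose,M):  # pose x,y,yaw ; M mm, z absolute
    M=np.atleast_2d(M)/1000.; c,s=np.cos(pose[2]),np.sin(pose[2])
    return np.c_[pose[0]+c*M[:,0]-s*M[:,1],pose[1]+s*M[:,0]+c*M[:,1],M[:,2]]
def uncrop(uv,s,off): return (np.array(uv,float)+.5)/s-.5+np.array(off)
def fit(obs,x0):  # obs list (cam,M,uv)
    def fn(p): return np.concatenate([ (proj(c,world(p,M))-uv).ravel() for c,M,uv in obs])
    s=least_squares(fn,x0,x_scale=[.01,.01,.01],loss='soft_l1'); return s.x,fn(s.x).reshape(-1,2)
E
cat > fit0.py <<'E'
from h import *
def O(cam,s,off,d): return [(cam,np.array(m,float),uncrop(u,s,off)) for m,u in d]
ps=O("scene",3.7,(170,255),[((66,74.5,65),(387,232)),((66,41.5,65),(364,287)),((66,-41.5,65),(306,429)),((66,-74.5,65),(279,492)),((-60,-95,70),(50,437)),((-60,95,70),(205,128)),((-75,-110,12),(35,486)),((75,-110,12),(279,585))])
pt=O("top",8,(325,165),[((66,74.5,65),(270,115)),((66,41.5,65),(352,103)),((66,-41.5,65),(552,73)),((66,-74.5,65),(630,63)),((60,-95,70),(675,65)),((-60,-95,70),(725,350)),((-60,95,70),(262,415))])
ls=O("scene",4,(250,155),[((-61,97,26),(227,27)),((61,97,26),(373,112)),((-61,-97,26),(45,203)),((61,-97,26),(188,300)),((66,58,9),(335,163)),((66,-58,9),(230,272)),((-13,45,54),(240,82)),((13,45,54),(265,100)),((-13,-45,54),(152,163)),((13,-45,54),(183,180))])
lt=O("top",5,(214,180),[((61,97,26),(477,70)),((61,-97,26),(755,122)),((-61,-97,26),(722,296)),((-61,97,26),(440,247)),((13,45,54),(528,148)),((13,-45,54),(668,172)),((-13,-45,54),(660,210)),((-13,45,54),(525,185))])
for n,a,b,x0 in (("press",ps,pt,[.45,-.1,.1]),("lid",ls,lt,[.45,.25,-.2])):
    for k,o in (("scene",a),("top",b),("both",a+b)):
        x,e=fit(o,x0); print(n,k,np.round(x,4),"\n",np.round(e,1).tolist())
E
python3 fit0.py
```

```text
press scene [ 0.6058 -0.1453  0.1358] 
 [[0.5, 0.1], [0.8, -0.4], [0.4, 0.1], [0.8, -0.3], [-1.2, 0.4], [-0.6, -0.5], [-1.3, -0.6], [0.0, 0.7]]
press top [ 0.6092 -0.1432  0.1231] 
 [[-0.3, -0.7], [-0.6, -0.5], [-0.5, -0.1], [-0.3, -0.2], [1.0, 0.3], [0.7, 0.8], [0.4, 0.4]]
press both [ 0.6069 -0.1448  0.133 ] 
 [[1.1, 0.3], [1.4, -0.2], [0.9, 0.2], [1.3, -0.2], [-0.6, 0.3], [0.1, -0.5], [-0.8, -0.7], [0.5, 0.8], [0.0, 0.2], [-0.3, 0.3], [-0.2, 0.5], [-0.0, 0.3], [1.3, 0.7], [1.3, 1.2], [1.2, 1.4]]
lid scene [ 0.5466  0.2839 -0.1915] 
 [[-0.0, 0.1], [-1.1, 0.1], [-0.3, -0.8], [0.3, -0.2], [1.0, 1.0], [0.8, 1.5], [-0.8, -0.9], [0.7, -0.6], [-0.3, -0.3], [-0.2, 0.5]]
lid top [ 0.5446  0.0209 -0.1916] 
 [[-1.9, -0.4], [-0.6, -0.4], [0.0, 0.6], [-1.0, -0.2], [1.3, -0.1], [0.3, 0.1], [0.6, 0.2], [0.5, 0.3]]
lid both [ 0.5472  0.2798 -0.1879] 
 [[-0.7, 1.1], [-1.6, 1.2], [-0.9, 0.6], [-0.1, 1.1], [0.5, 2.1], [0.4, 2.8], [-1.4, 0.2], [0.1, 0.5], [-0.9, 0.9], [-0.7, 1.8], [-78.7, -0.3], [-77.8, -0.6], [-77.7, 0.4], [-78.2, -0.2], [-77.3, -0.1], [-78.5, -0.0], [-78.4, 0.1], [-78.2, 0.3]]
```

```bash
sed -i 's/lt=O("top",5,(214,180)/lt=O("top",5,(134,180)/' fit0.py; python3 fit0.py | grep -A1 lid
python3 - <<'E'
from h import *
P=np.array([.607,-.1445,.132])
# tray ear tops / face: scene crop ears outer top corners
for c,uv,z in (("scene",uncrop((262,65),3.7,(170,255)),.067),("scene",uncrop((410,100),3.7,(170,255)),.067),("top",uncrop((80,185),8,(325,165)),.067),("top",uncrop((118,418),8,(325,165)),.067)):
    b=back(c,uv,z)[:2]-P[:2]; cs,sn=np.cos(P[2]),np.sin(P[2]); print(c,[round(1e3*v,1) for v in(cs*b[0]+sn*b[1],-sn*b[0]+cs*b[1])])
from bench import r
s=r.observe(); A=R.from_quat(s["eef_rot"]).as_matrix(); print(A.round(3))
E
```

```text
lid scene [ 0.5466  0.2839 -0.1915] 
 [[-0.0, 0.1], [-1.1, 0.1], [-0.3, -0.8], [0.3, -0.2], [1.0, 1.0], [0.8, 1.5], [-0.8, -0.9], [0.7, -0.6], [-0.3, -0.3], [-0.2, 0.5]]
lid top [ 0.5471  0.2861 -0.1895] 
 [[-0.5, -0.3], [0.4, -0.5], [0.4, 0.5], [-0.1, -0.2], [0.8, -0.0], [-0.4, 0.0], [-0.3, 0.2], [-0.1, 0.3]]
lid both [ 0.5467  0.2849 -0.192 ] 
 [[0.2, -0.1], [-0.9, -0.1], [-0.1, -1.0], [0.5, -0.5], [1.2, 0.8], [1.0, 1.3], [-0.6, -1.1], [0.9, -0.9], [-0.1, -0.6], [0.0, 0.3], [-0.1, -0.2], [0.8, -0.3], [0.7, 0.7], [0.2, -0.1], [1.1, 0.0], [-0.1, 0.2], [0.0, 0.3], [0.2, 0.4]]
scene [np.float64(-46.7), np.float64(144.4)]
scene [np.float64(45.8), np.float64(154.4)]
top [np.float64(48.6), np.float64(155.9)]
top [np.float64(-48.1), np.float64(155.1)]
[[ 0.293 -0.     0.956]
 [-0.956  0.     0.293]
 [-0.    -1.    -0.   ]]
```

The crop confirms it. The red lid at scene (301,193) / top (254,217) has a mahogany board, a pale bar and its barrels towards +x. The purple ones are ruled out by colour. The tray face is at about press-local y = 155 mm. I'll plan the approach to the tray.

```bash
cat > plan.py <<'E'
import sys
from h import *
from bench import r
def plan(tgt,yaw,n,claw,dec=2):
    s=r.observe(); p=np.array(s["position"]); A=R.from_quat(s["eef_rot"])
    T=R.from_matrix(np.array([[np.cos(yaw),0,-np.sin(yaw)],[np.sin(yaw),0,np.cos(yaw)],[0,-1,0]]))
    rows=[]
    for i in range(n):
        k=n-i; d=A.inv().apply((np.array(tgt)-p)/k)/.1; w=(A.inv()*T).as_rotvec()/k/np.pi
        d=d.round(dec);w=w.round(3); rows.append([*d.tolist(),*w.tolist(),claw]); p=p+A.apply(d*.1); A=A*R.from_rotvec(w*np.pi)
    print(str([[0.0 if v==0 else v for v in q] for q in rows]).replace(" ","")); print("end",p.round(4),"err",(np.array(tgt)-p).round(4))
if __name__=="__main__":
    a=[float(v) for v in sys.argv[1:]]; plan(a[:3],a[3],int(a[4]),a[5],int(a[6]) if len(a)>6 else 2)
E
python3 plan.py .581 .050 .25 .132 16 -1
```

```text
[[-0.31,0.03,0.36,0.0,-0.028,0.0,-1.0],[-0.28,0.03,0.38,0.0,-0.028,0.0,-1.0],[-0.25,0.03,0.41,0.0,-0.028,0.0,-1.0],[-0.21,0.03,0.43,0.0,-0.028,0.0,-1.0],[-0.17,0.03,0.44,0.0,-0.028,0.0,-1.0],[-0.13,0.04,0.46,0.0,-0.028,0.0,-1.0],[-0.09,0.03,0.47,0.0,-0.028,0.0,-1.0],[-0.05,0.04,0.47,0.0,-0.028,0.0,-1.0],[-0.01,0.03,0.47,0.0,-0.028,0.0,-1.0],[0.03,0.04,0.47,0.0,-0.028,0.0,-1.0],[0.07,0.03,0.47,0.0,-0.028,0.0,-1.0],[0.11,0.04,0.46,0.0,-0.028,0.0,-1.0],[0.16,0.03,0.45,0.0,-0.028,0.0,-1.0],[0.19,0.04,0.43,0.0,-0.028,0.0,-1.0],[0.23,0.03,0.42,0.0,-0.028,0.0,-1.0],[0.27,0.04,0.39,0.0,-0.027,0.0,-1.0]]
end [0.581  0.0498 0.2499] err [-0.      0.0002  0.0001]
```

```bash
python3 -m inch '[[-0.31,0.03,0.36,0,-0.028,0,-1],[-0.28,0.03,0.38,0,-0.028,0,-1],[-0.25,0.03,0.41,0,-0.028,0,-1],[-0.21,0.03,0.43,0,-0.028,0,-1],[-0.17,0.03,0.44,0,-0.028,0,-1],[-0.13,0.04,0.46,0,-0.028,0,-1],[-0.09,0.03,0.47,0,-0.028,0,-1],[-0.05,0.04,0.47,0,-0.028,0,-1]]'; python3 plan.py .581 .050 .25 .132 8 -1
```

```text
time_s: 2.3
position: [0.3844, -0.2724, 0.278]
eef_rot: [0.679, -0.197, 0.198, -0.679]
ft_force: [0.7, -1.0, 1.0]
grip_width: 0.0
[[-0.01,0.03,0.47,0.0,-0.028,0.0,-1.0],[0.03,0.04,0.47,0.0,-0.028,0.0,-1.0],[0.07,0.03,0.47,0.0,-0.028,0.0,-1.0],[0.12,0.04,0.46,0.0,-0.028,0.0,-1.0],[0.15,0.03,0.45,0.0,-0.028,0.0,-1.0],[0.19,0.04,0.43,0.0,-0.027,0.0,-1.0],[0.23,0.03,0.41,0.0,-0.028,0.0,-1.0],[0.27,0.04,0.39,0.0,-0.027,0.0,-1.0]]
end [0.581  0.0505 0.25  ] err [-0.     -0.0005  0.    ]
```

```bash
python3 -m inch '[[-0.01,0.03,0.47,0,-0.028,0,-1],[0.03,0.04,0.47,0,-0.028,0,-1],[0.07,0.03,0.47,0,-0.028,0,-1],[0.12,0.04,0.46,0,-0.028,0,-1],[0.15,0.03,0.45,0,-0.028,0,-1],[0.19,0.04,0.43,0,-0.027,0,-1],[0.23,0.03,0.41,0,-0.028,0,-1],[0.27,0.04,0.39,0,-0.027,0,-1],[0,0,0,0,0,0,-1]]'; python3 plan.py .581 .050 .106 .132 4 -1;  python3 - <<'E'
from bench import r
import cv2
p=r.read_camera("scene");cv2.imwrite("pics/s1.png",p["color"])
E
```

```text
time_s: 3.42
position: [0.5819, 0.052, 0.2495]
eef_rot: [-0.705, -0.047, 0.047, 0.706]
ft_force: [-0.1, -1.3, -0.5]
grip_width: 0.0001
[[0.0,0.36,-0.01,0.0,0.0,0.0,-1.0],[0.0,0.36,0.0,0.0,0.0,0.0,-1.0],[-0.01,0.36,-0.01,0.0,0.0,0.0,-1.0],[0.0,0.35,0.0,-0.001,0.0,0.0,-1.0]]
end [0.5812 0.0502 0.1065] err [-0.0002 -0.0002 -0.0005]
```

View pics/s1.png

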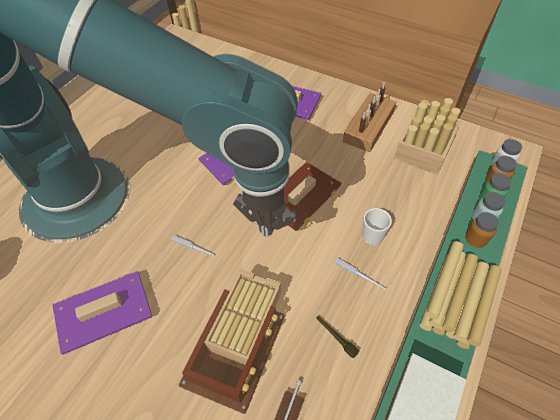

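The closed gripper is above the bench at (265,215), beyond the tray end at (260,280), with nothing beneath it. I'll lower it and push.

```bash
python3 -m inch '[[0,0.36,-0.01,0,0,0,-1],[0,0.36,0,0,0,0,-1],[-0.01,0.36,-0.01,0,0,0,-1],[0,0.36,0,0,0,0,-1],[0,0,-0.15,0,0,0,-1],[0,0,-0.1,0,0,0,-1]]'; python3 -m inch '[[0,0,-0.08,0,0,0,-1],[0,0,-0.08,0,0,0,-1]]'; python3 -m inch '[[0,0,-0.1,0,0,0,-1],[0,0,-0.1,0,0,0,-1]]'
```

```text
time_s: 4.22
position: [0.5843, 0.0196, 0.1073]
eef_rot: [0.706, 0.045, -0.044, -0.705]
ft_force: [0.2, 0.2, 1.2]
grip_width: 0.0001
time_s: 4.47
position: [0.5863, 0.0054, 0.1071]
eef_rot: [-0.706, -0.046, 0.045, 0.706]
ft_force: [0.4, 4.3, 3.0]
grip_width: -0.0002
time_s: 4.72
position: [0.5886, -0.0145, 0.1062]
eef_rot: [-0.706, -0.046, 0.045, 0.706]
ft_force: [1.3, 3.7, 2.7]
grip_width: -0.0001
```

```bash
python3 -m inch '[[0,0,-0.1,0,0,0,-1],[0,0,-0.1,0,0,0,-1]]'; python3 -m inch '[[0,0,-0.06,0,0,0,-1]]';python3 -m inch '[[0,0,-0.05,0,0,0,-1]]'
```

```text
time_s: 4.97
position: [0.591, -0.0345, 0.1059]
eef_rot: [-0.706, -0.045, 0.045, 0.706]
ft_force: [1.5, 3.4, 2.8]
grip_width: -0.0001
time_s: 5.1
position: [0.5917, -0.0406, 0.1058]
eef_rot: [0.706, 0.045, -0.045, -0.706]
ft_force: [1.6, 3.8, 0.3]
grip_width: 0.0003
time_s: 5.22
position: [0.5918, -0.0414, 0.1059]
eef_rot: [-0.704, -0.046, 0.046, 0.707]
ft_force: [-6.1, 36.9, 6.7]
grip_width: 0.0002
```

```bash
python3 -m inch '[[0,0,-0.04,0,0,0,-1]]';python3 -m inch '[[0,0,-0.04,0,0,0,-1]]'
```

```text
time_s: 5.35
position: [0.5918, -0.0418, 0.1059]
eef_rot: [-0.703, -0.047, 0.048, 0.709]
ft_force: [-10.2, 52.4, 10.0]
grip_width: 0.0001
time_s: 5.48
position: [0.5919, -0.0422, 0.1059]
eef_rot: [-0.701, -0.048, 0.049, 0.71]
ft_force: [-16.2, 69.4, 13.5]
grip_width: 0.0001
```

```bash
python3 -m inch '[[0,0,0.14,0,0,0,-1],[0,0,0.2,0,0,0,-1],[0,-0.4,0,0,0,0,1],[0,-0.5,0,0,0,0,1],[0,-0.3,0.2,0,0,0,1]]'; python3 plan.py .5468 .285 .20 -.191 7 1
python3 - <<'E'
from bench import r
import cv2
p=r.read_camera("scene");cv2.imwrite("pics/s2.png",p["color"]); cv2.imwrite("pics/s2c.png",cv2.resize(p["color"][225:415,170:330],None,fx=3.1,fy=3.1,interpolation=cv2.INTER_CUBIC))
E
```

```text
time_s: 6.1
position: [0.5867, -0.0002, 0.2279]
eef_rot: [0.706, 0.045, -0.044, -0.705]
ft_force: [0.2, -0.1, -0.4]
grip_width: 0.0544
[[-0.01,0.04,0.41,0.0,0.014,0.0,1.0],[-0.02,0.04,0.41,0.0,0.014,0.0,1.0],[-0.04,0.04,0.41,0.0,0.015,0.0,1.0],[-0.06,0.04,0.41,0.0,0.014,0.0,1.0],[-0.08,0.04,0.4,0.0,0.015,0.0,1.0],[-0.1,0.04,0.4,0.0,0.014,0.0,1.0],[-0.11,0.04,0.4,0.0,0.015,0.001,1.0]]
end [0.5473 0.2852 0.1995] err [-0.0005 -0.0002  0.0005]
```

View pics/s2c.png

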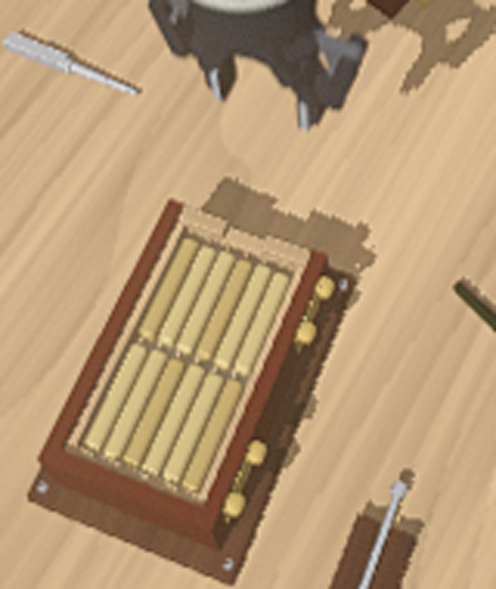

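The tray's end board, at crop (250,240), is now flush with the box end, so the tray is home. On to the lid.

```bash
python3 -m inch '[[-0.01,0.04,0.41,0,0.014,0,1],[-0.02,0.04,0.41,0,0.014,0,1],[-0.04,0.04,0.41,0,0.015,0,1],[-0.06,0.04,0.41,0,0.014,0,1],[-0.08,0.04,0.40,0,0.015,0,1],[-0.1,0.04,0.40,0,0.014,0,1],[-0.11,0.04,0.40,0,0.015,0,1],[0,0,0,0,0,0,1]]'; python3 plan.py .5468 .285 .101 -.191 4 1;  python3 - <<'E'
from bench import r
import cv2
p=r.read_camera("scene");cv2.imwrite("pics/s3c.png",cv2.resize(p["color"][100:260,190:400],None,fx=3.7,fy=3.7,interpolation=cv2.INTER_CUBIC))
E
```

```text
time_s: 7.15
position: [0.5444, 0.2896, 0.1974]
eef_rot: [-0.704, 0.066, -0.065, 0.704]
ft_force: [-0.1, -0.1, -0.1]
grip_width: 0.0856
[[0.01,0.24,-0.01,0.0,0.0,0.0,1.0],[0.01,0.24,-0.01,0.0,0.001,0.0,1.0],[0.01,0.24,-0.01,0.0,0.0,0.0,1.0],[0.0,0.24,-0.01,0.0,0.001,0.0,1.0]]
end [0.5466 0.2852 0.1014] err [ 0.0002 -0.0002 -0.0004]
```

View pics/s3c.png

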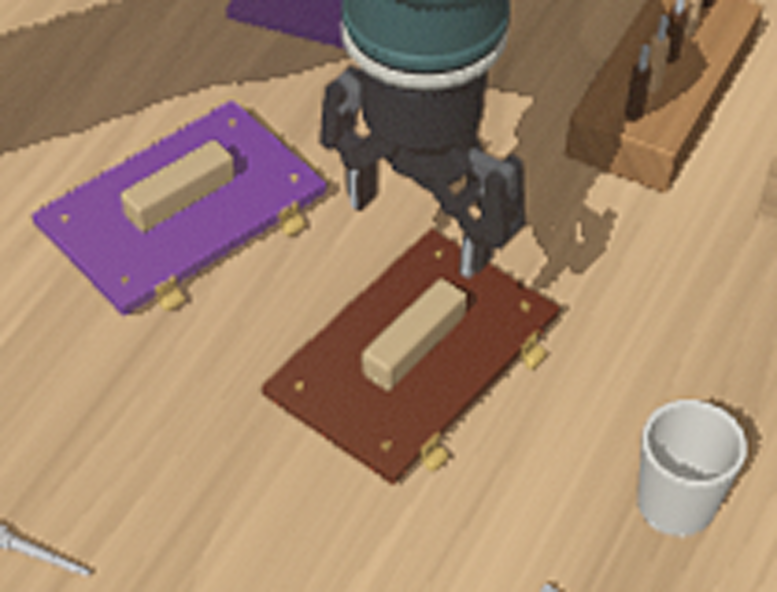

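The open gripper stands above the red lid (crop (415,350)), and the lid is undisturbed. I'll lower and grip.

```bash
python3 -m inch '[[0.01,0.24,-0.01,0,0,0,1],[0.01,0.24,-0.01,0,0.001,0,1],[0.01,0.24,-0.01,0,0,0,1],[0,0.22,-0.01,0,0.001,0,1],[0,0,0,0,0,0,1]]'; python3 -m inch '[[0,0,0,0,0,0,-1],[0,0,0,0,0,0,-1],[0,0,0,0,0,0,-1],[0,0,0,0,0,0,-1],[0,0,0,0,0,0,-1],[0,0,0,0,0,0,-1]]'
```

```text
time_s: 7.82
position: [0.5478, 0.2806, 0.1024]
eef_rot: [0.704, -0.07, 0.068, -0.703]
ft_force: [-0.6, 0.2, -0.5]
grip_width: 0.0852
time_s: 8.57
position: [0.5485, 0.282, 0.1046]
eef_rot: [-0.704, 0.069, -0.069, 0.704]
ft_force: [-3.0, -0.4, 8.0]
grip_width: 0.0245
```

```bash
python3 -m inch '[[0,-0.2,0,0,0,0,-1],[0,-0.4,0,0,0,0,-1],[0,-0.5,0,0,0,0,-1],[0,-0.3,0,0,0,0,-1],[0,0,0,0,0,0,-1]]'; python3 plan.py .607 -.1445 .24 .132 11 -1
```

```text
time_s: 9.2
position: [0.5489, 0.2821, 0.2471]
eef_rot: [-0.703, 0.068, -0.07, 0.704]
ft_force: [-1.0, -0.6, -4.2]
grip_width: 0.0252
[[0.13,0.01,-0.37,0.0,-0.009,0.0,-1.0],[0.12,0.01,-0.37,0.0,-0.01,0.0,-1.0],[0.1,0.01,-0.38,0.0,-0.009,0.0,-1.0],[0.09,0.0,-0.38,0.0,-0.01,0.0,-1.0],[0.08,0.01,-0.38,0.0,-0.009,0.0,-1.0],[0.07,0.0,-0.39,0.0,-0.01,0.0,-1.0],[0.06,0.01,-0.39,0.0,-0.009,0.0,-1.0],[0.05,0.0,-0.39,0.0,-0.01,0.0,-1.0],[0.04,0.01,-0.39,0.0,-0.009,0.0,-1.0],[0.02,0.0,-0.39,0.0,-0.01,0.001,-1.0],[0.02,0.01,-0.39,0.0,-0.009,0.0,-1.0]]
end [ 0.6073 -0.1449  0.2396] err [-0.0003  0.0004  0.0004]
```

```bash
python3 -m inch '[[0.13,0.01,-0.37,0,-0.009,0,-1],[0.12,0.01,-0.37,0,-0.01,0,-1],[0.1,0.01,-0.38,0,-0.009,0,-1],[0.09,0,-0.38,0,-0.01,0,-1],[0.08,0.01,-0.38,0,-0.009,0,-1],[0.07,0,-0.39,0,-0.01,0,-1],[0.06,0.01,-0.39,0,-0.009,0,-1],[0.05,0,-0.39,0,-0.01,0,-1],[0.04,0.01,-0.39,0,-0.009,0,-1],[0.02,0,-0.39,0,-0.01,0,-1],[0.02,0.01,-0.39,0,-0.009,0,-1],[0,0,0,0,0,0,-1]]'
python3 - <<'E'
from bench import r
import cv2
from h import *
for n in ("scene","top"):
    p=r.read_camera(n);cv2.imwrite(f"pics/{n}4.png",p["color"])
    print(n,[(np.round(d["at"],1).tolist(),round(d["conf"],2)) for t in("lid_hinge_l","press_hinge_l") for d in r.spot_point(p,t)])
    c=p["color"][220:415,150:360] if n=="scene" else p["color"][155:240,320:430]
    k=3 if n=="scene" else 7
    cv2.imwrite(f"pics/{n}4c.png",cv2.resize(c,None,fx=k,fy=k,interpolation=cv2.INTER_CUBIC))
s=r.observe();print(s["position"],R.from_quat(s["eef_rot"]).as_matrix().round(4).tolist())
E
```

```text
time_s: 10.7
position: [0.6059, -0.1489, 0.2354]
eef_rot: [0.706, 0.044, -0.046, -0.706]
ft_force: [0.2, 0.3, -3.8]
grip_width: 0.0246
scene [([267.0, 311.9], 0.97), ([269.2, 159.0], 0.96), ([307.8, 90.7], 0.92), ([233.2, 177.7], 0.83), ([67.8, 298.2], 0.73), ([245.6, 368.3], 0.65), ([278.2, 83.6], 0.56), ([375.1, 228.3], 0.32), ([248.6, 379.4], 0.94), ([272.5, 323.3], 0.62)]
top [([407.3, 314.9], 0.97), ([144.5, 304.9], 0.95), ([367.3, 173.5], 0.78), ([138.9, 267.4], 0.77), ([235.7, 256.7], 0.61), ([375.6, 293.0], 0.61), ([367.7, 174.0], 0.5)]
[ 0.60664899 -0.14422511  0.23680315] [[0.9912, -0.0003, -0.1323], [0.1323, 0.0003, 0.9912], [-0.0002, -1.0, 0.0003]]
```

View pics/scene4c.png

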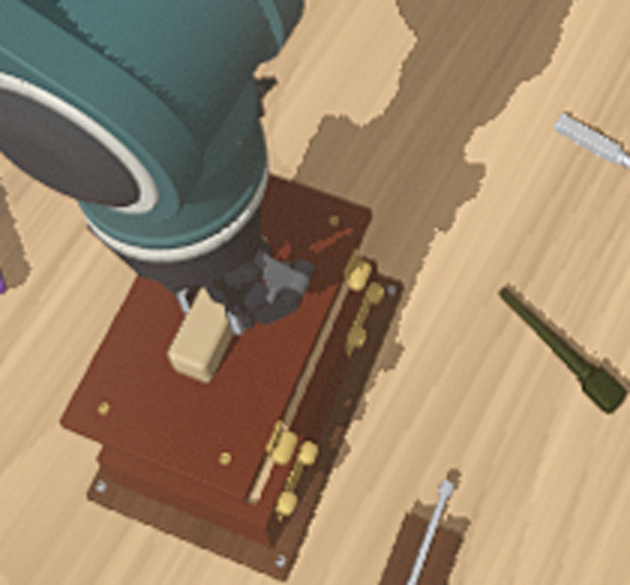

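View pics/top4c.png

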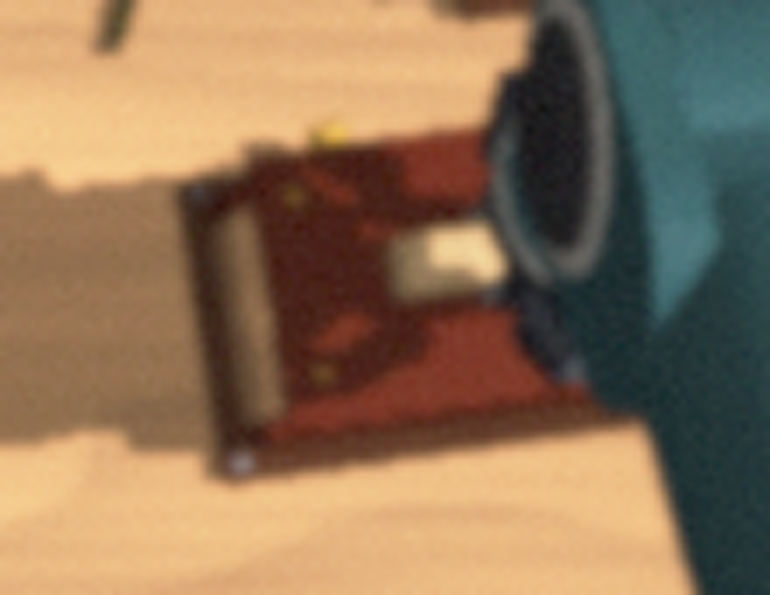

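```bash
cat > fit1.py <<'E'
from h import *
h0=.2363-.0646
S=lambda u:uncrop(u,3,(150,220)); T=lambda u:uncrop(u,7,(320,155))
def run(name,o,zoff):
    def fn(p): return np.concatenate([(proj(c,world(p[:3],M)+[0,0,p[3]])-u).ravel() for c,M,u in o]+[[(p[3]-zoff)*200]])
    s=least_squares(fn,[.607,-.1445,.132,zoff],x_scale=[.01]*4,loss='soft_l1'); print(name,s.x.round(4),fn(s.x).round(1).tolist())
    return s.x
A=np.array
lid=[("scene",A([66,58,-31.]),S((358,274))),("scene",A([66,-58,-31.]),S((284,446))),("scene",A([-61,-97,-14.]),S((62,424))),("scene",A([61,-97,-14.]),S((252,500))),("scene",A([61,97,-14.]),S((371,212)))]
pr=[("scene",A([66,y,65.]),S(u)) for y,u in((74.5,(373,292)),(41.5,(356,337)),(-41.5,(308,453)),(-74.5,(287,502)))]+[("scene",A([-75,-110,12.]),S((89,495))),("scene",A([75,-110,12.]),S((287,579)))]
run("lid",lid,h0);run("press",pr,0)
lt=[("top",A([66,58,-31.]),T((330,132))),("top",A([-61,97,-14.]),T((270,440))),("top",A([13,45,14.]),T((390,232))),("top",A([-13,45,14.]),T((398,302)))]
run("lidtop",lt,h0)
E
python3 fit1.py
```

```text
lid [ 0.6038 -0.1464  0.14    0.1676] [0.1, 0.0, 0.7, 0.1, -0.3, 0.5, -1.3, 0.1, 0.5, -1.2, -0.8]
press [ 0.6045 -0.1444  0.1367 -0.0027] [0.4, 0.2, 0.2, -0.4, 0.2, -0.4, 0.4, -0.1, -1.5, 0.4, -0.4, 0.2, -0.5]
lidtop [ 0.6025 -0.1371  0.0634  0.1725] [-0.2, 0.8, 0.4, -2.0, 0.0, 0.9, -0.3, -0.4, 0.2]
```

```bash
python3 -m inch '[[0.02,0.2,0.02,0,0,0,-1],[0.01,0.2,0,0,0,0,-1],[0,0.1,0,0,0,0,-1],[0,0,0,0,0,0,-1]]'
cat > look.py <<'E'
import sys
from bench import r
import cv2
from h import *
p=r.read_camera("scene")["color"];cv2.imwrite(f"pics/s{sys.argv[1]}.png",p)
c=p[285:395,210:300]; cv2.imwrite(f"pics/s{sys.argv[1]}c.png",cv2.resize(c,None,fx=5.4,fy=5.4,interpolation=cv2.INTER_CUBIC))
P=np.array([r.observe()["position"] for _ in range(3)]);print(P.round(4).tolist(),np.round(r.observe()["ft_force"],1))
E
python3 look.py 5
```

```text
time_s: 11.5
position: [0.609, -0.1428, 0.1857]
eef_rot: [-0.705, -0.046, 0.047, 0.706]
ft_force: [0.1, 0.6, -3.3]
grip_width: 0.0247
[[0.6094, -0.1429, 0.1865], [0.6094, -0.1429, 0.1865], [0.6094, -0.1429, 0.1865]] [ 0.5 -0.6 -3.2]
```

View pics/s5c.png

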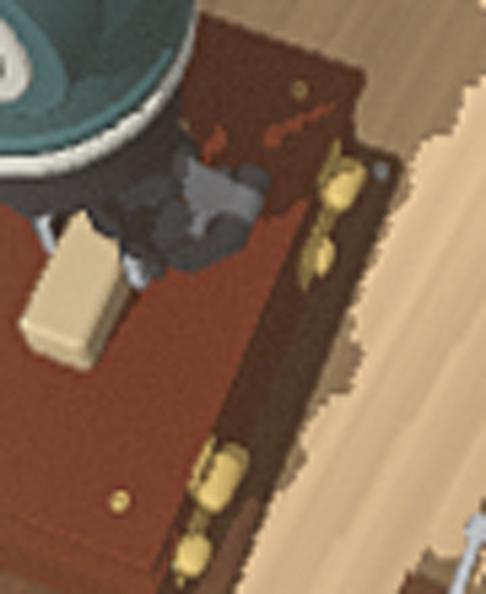

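```bash
cat > rel.py <<'E'
from h import *
# image-relative solve: press barrels seen -> small pixel bias; then lid barrel offset given axis height
def rel(press,lid,zax,s=5.4,off=(210,285),pose=(.6058,-.1445,.134)):
    U=lambda u:uncrop(u,s,off); A=np.array
    b=np.mean([U(u)-proj("scene",world(pose,A([66,y,65.])))[0] for y,u in press],0)
    print("bias px",b.round(2), [ (U(u)-proj("scene",world(pose,A([66,y,65.])))[0]-b).round(2).tolist() for y,u in press])
    for z in zax:
        out=[]
        for y,u in lid:
            w=back("scene",U(u)-b,z)[:2]-np.array(pose[:2]);c,sn=np.cos(pose[2]),np.sin(pose[2])
            out.append((1e3*(c*w[0]+sn*w[1])-66,1e3*(-sn*w[0]+c*w[1])-y))
        print("z",z,"lid-rel-to-hinge mm (x,y):",np.round(out,1).tolist())
E
python3 -c "
from rel import *
rel([(41.5,(320,257)),(-74.5,(193,551))],[(58,(343,186)),(-58,(219,480))],[.088,.090,.092])"
```

```text
bias px [-0.42  0.14] [[0.28, 0.48], [-0.28, -0.48]]
z 0.088 lid-rel-to-hinge mm (x,y): [[2.7, 4.0], [2.1, 4.8]]
z 0.09 lid-rel-to-hinge mm (x,y): [[3.1, 3.3], [2.5, 4.4]]
z 0.092 lid-rel-to-hinge mm (x,y): [[3.4, 2.6], [2.8, 3.9]]
```

Run:
```python
from h import *
for f in("scene0","s2","s5"):
    im=cv2.imread(f"pics/{f}.png"); hsv=cv2.cvtColor(im,cv2.COLOR_BGR2HSV)
    m=cv2.inRange(hsv,(18,120,110),(32,255,255)); m[:, :205]=0;m[:,320:]=0;m[:290]=0
    n,l,st,c=cv2.connectedComponentsWithStats(m)
    print(f,[(st[i].tolist(),c[i].round(1).tolist()) for i in range(1,n) if st[i][4]>8])
for y in(74.5,41.5,-41.5,-74.5): print(y,proj("scene",world((.6058,-.1445,.134),np.array([66,y,65.]))).round(1))
im=cv2.imread("pics/s5.png")[300:395,235:285];cv2.imwrite("pics/s5d.png",cv2.resize(im,None,fx=6.3,fy=6.3,interpolation=cv2.INTER_NEAREST))
```

```text
scene0 [([265, 314, 13, 24, 97], [270.8, 324.8]), ([226, 335, 8, 13, 15], [229.7, 341.0]), ([245, 367, 11, 16, 55], [251.0, 372.3]), ([242, 384, 7, 10, 45], [245.1, 387.6])]
s2 [([265, 314, 13, 24, 89], [270.9, 324.8]), ([242, 367, 14, 27, 100], [248.2, 379.2])]
s5 [([266, 311, 12, 28, 114], [270.8, 323.5]), ([242, 366, 14, 28, 137], [248.4, 377.3])]
74.5 [[274.9 317.2]]
41.5 [[269.  331.6]]
-41.5 [[252.9 370.4]]
-74.5 [[246. 387.]]
```

View pics/s5d.png

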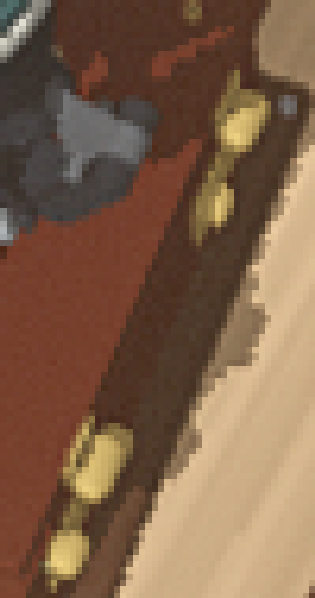

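```bash
python3 -m inch '[[0,0.04,-0.035,0,0,0,-1],[0,0,0,0,0,0,-1]]'; python3 look.py 6
python3 - <<'E'
import cv2
im=cv2.imread("pics/s6.png")[300:395,235:285];cv2.imwrite("pics/s6d.png",cv2.resize(im,None,fx=6.3,fy=6.3,interpolation=cv2.INTER_CUBIC))
E
```

```text
time_s: 11.8
position: [0.6099, -0.147, 0.1829]
eef_rot: [0.706, 0.046, -0.046, -0.706]
ft_force: [-0.4, -0.8, -4.0]
grip_width: 0.0248
[[0.6099, -0.1468, 0.1831], [0.6099, -0.1468, 0.1831], [0.6099, -0.1468, 0.1831]] [-0.1 -0.2 -4. ]
```

View pics/s6d.png

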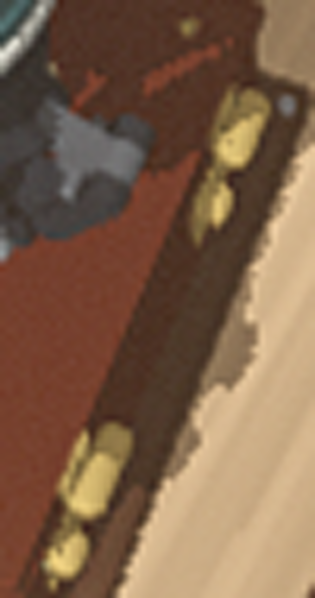

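```bash
python3 -m inch '[[0,0.05,0,0,0,0,-1],[0,0,0,0,0,0,-1]]'; python3 look.py 7
python3 - <<'E'
import cv2
im=cv2.imread("pics/s7.png")[300:395,235:285];cv2.imwrite("pics/s7d.png",cv2.resize(im,None,fx=6.3,fy=6.3,interpolation=cv2.INTER_CUBIC))
E
```

```text
time_s: 12.1
position: [0.6097, -0.1463, 0.1774]
eef_rot: [-0.705, -0.046, 0.047, 0.706]
ft_force: [0.2, -0.0, -3.6]
grip_width: 0.0249
[[0.6098, -0.1463, 0.1777], [0.6098, -0.1463, 0.1777], [0.6098, -0.1463, 0.1777]] [-0.2  0.  -4. ]
```

View pics/s7d.png

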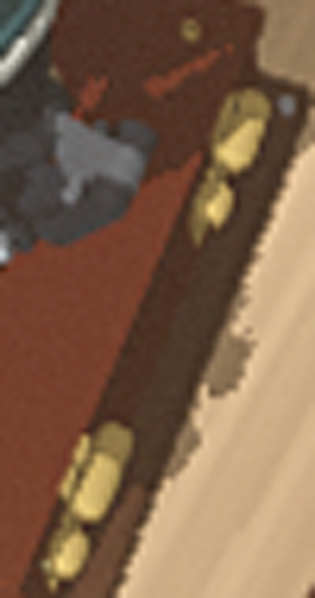

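Run:
```python
from rel import *
rel([(74.5,(387,232)),(41.5,(364,287)),(-41.5,(306,429)),(-74.5,(279,492))],[],[],3.7,(170,255))
b=np.array([-.56,.3])
for z in(.080,.082,.084):
  o=[]
  for y,u in((58,(238,142)),(-58,(98,484))):
    w=back("scene",uncrop(u,6.3,(235,300))-[-.6,.3],z)[:2]-np.array([.6058,-.1445]);c,s=np.cos(.134),np.sin(.134)
    o.append((1e3*(c*w[0]+s*w[1])-66,1e3*(-s*w[0]+c*w[1])-y))
  print(z,np.round(o,1).tolist())
```

```text
bias px [-0.82  0.41] [[0.1, -0.28], [-0.16, 0.23], [0.24, -0.19], [-0.18, 0.24]]
0.08 [[2.5, 0.6], [3.0, 1.9]]
0.082 [[2.9, -0.1], [3.4, 1.5]]
0.084 [[3.2, -0.8], [3.7, 1.1]]
```

```bash
python3 -m inch '[[0,0.03,-0.005,0,0,0,-1],[0,0,0,0,0,0,-1]]'; python3 -m inch '[[0,0.03,0,0,0,0,-1],[0,0,0,0,0,0,-1]]'; python3 -m inch '[[0,0.02,0,0,0,0,-1],[0,0,0,0,0,0,-1]]'
```

```text
time_s: 12.4
position: [0.6098, -0.1469, 0.1746]
eef_rot: [-0.706, -0.046, 0.047, 0.706]
ft_force: [0.0, -0.0, -4.1]
grip_width: 0.0247
time_s: 12.65
position: [0.6098, -0.1469, 0.1716]
eef_rot: [-0.706, -0.046, 0.047, 0.706]
ft_force: [-0.1, -0.5, -3.7]
grip_width: 0.0245
time_s: 12.9
position: [0.6099, -0.1469, 0.1697]
eef_rot: [-0.706, -0.046, 0.046, 0.706]
ft_force: [0.6, 0.6, -3.6]
grip_width: 0.0249
```

```bash
python3 -m inch '[[0,0.02,0,0,0,0,-1],[0,0,0,0,0,0,-1]]'; python3 -m inch '[[0,0.02,0,0,0,0,-1],[0,0,0,0,0,0,-1]]'
```

```text
time_s: 13.15
position: [0.6099, -0.1469, 0.1677]
eef_rot: [-0.706, -0.046, 0.047, 0.706]
ft_force: [-0.3, -0.3, -3.5]
grip_width: 0.0249
time_s: 13.4
position: [0.6101, -0.1469, 0.166]
eef_rot: [0.706, 0.046, -0.046, -0.706]
ft_force: [-0.7, 0.1, 2.0]
grip_width: 0.0249
```

```bash
python3 -m inch '[[0,0.02,0,0,0,0,-1],[0,0,0,0,0,0,-1]]'; python3 look.py 8
python3 - <<'E'
import cv2
im=cv2.imread("pics/s8.png")[300:395,235:285];cv2.imwrite("pics/s8d.png",cv2.resize(im,None,fx=6.3,fy=6.3,interpolation=cv2.INTER_CUBIC))
E
```

```text
time_s: 13.65
position: [0.61, -0.1469, 0.164]
eef_rot: [0.706, 0.046, -0.046, -0.706]
ft_force: [-0.6, -0.8, 2.8]
grip_width: 0.0249
[[0.61, -0.1469, 0.164], [0.61, -0.1469, 0.164], [0.61, -0.1469, 0.164]] [-1.3 -0.5  3.6]
```

View pics/s8d.png

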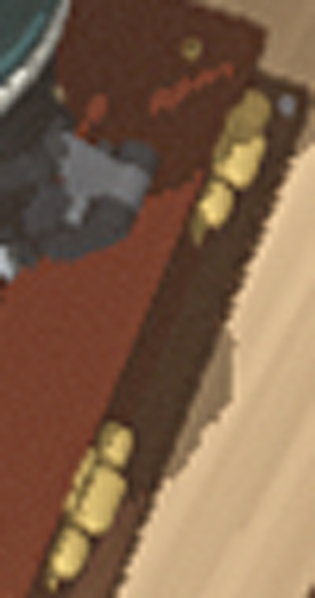

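The lid barrels at crop (240,150) and (100,498) sit between the press barrels, and the force matches first touch of the cane. I'll press it shut in small steps.

```bash
python3 -m inch '[[0,0.015,0,0,0,0,-1],[0,0,0,0,0,0,-1]]'; python3 -m inch '[[0,0.015,0,0,0,0,-1],[0,0,0,0,0,0,-1]]'; python3 -m inch '[[0,0.01,0,0,0,0,-1],[0,0,0,0,0,0,-1]]'
```

```text
time_s: 13.95
position: [0.6101, -0.1469, 0.1624]
eef_rot: [0.706, 0.046, -0.046, -0.706]
ft_force: [-0.7, 0.8, 3.2]
grip_width: 0.0242
time_s: 14.2
position: [0.6101, -0.1469, 0.161]
eef_rot: [0.706, 0.046, -0.046, -0.706]
ft_force: [-1.5, -0.5, 5.9]
grip_width: 0.0248
time_s: 14.45
position: [0.6101, -0.1469, 0.1606]
eef_rot: [0.706, 0.046, -0.046, -0.705]
ft_force: [-6.0, 0.4, 15.4]
grip_width: 0.0249
```

```bash
python3 -m inch '[[-0.01,0,0,0,0,0,-1],[0,0,0,0,0,0,-1]]'; python3 -m inch '[[-0.01,0,0,0,0,0,-1],[0,0,0,0,0,0,-1]]'; python3 -m inch '[[-0.005,0,0,0,0,0,-1],[0,0,0,0,0,0,-1]]'
```

```text
time_s: 14.7
position: [0.6098, -0.1469, 0.1607]
eef_rot: [0.706, 0.047, -0.046, -0.705]
ft_force: [2.4, -0.3, 10.2]
grip_width: 0.0247
time_s: 14.95
position: [0.6093, -0.147, 0.1608]
eef_rot: [0.706, 0.048, -0.045, -0.705]
ft_force: [6.7, 0.4, 6.8]
grip_width: 0.0251
time_s: 15.2
position: [0.6088, -0.147, 0.1608]
eef_rot: [0.706, 0.048, -0.045, -0.706]
ft_force: [6.0, 0.9, 6.4]
grip_width: 0.0247
```

```bash
python3 -m inch '[[-0.01,0,0,0,0,0,-1],[0,0,0,0,0,0,-1]]'; python3 -m inch '[[-0.01,0,0,0,0,0,-1],[0,0,0,0,0,0,-1]]';  python3 - <<'E'
from bench import r
from h import *
s=r.observe();print(s["position"].round(4) if hasattr(s["position"],"round") else s["position"],np.round(s["ft_force"],1),np.round(s["moment"],2),R.from_quat(s["eef_rot"]).as_matrix().round(4).tolist())
E
python3 look.py 9;python3 - <<'E'
import cv2
im=cv2.imread("pics/s9.png")[300:395,235:285];cv2.imwrite("pics/s9d.png",cv2.resize(im,None,fx=6.3,fy=6.3,interpolation=cv2.INTER_CUBIC))
E
```

```text
time_s: 15.45
position: [0.6078, -0.1471, 0.1608]
eef_rot: [0.706, 0.048, -0.045, -0.706]
ft_force: [6.2, 0.9, 5.4]
grip_width: 0.025
time_s: 15.7
position: [0.6068, -0.1472, 0.1608]
eef_rot: [0.706, 0.048, -0.045, -0.706]
ft_force: [5.6, 0.5, 6.5]
grip_width: 0.0247
[ 0.6068 -0.1472  0.1608] [5.6 0.5 6.5] [ 0.16 -1.25  0.03] [[0.9913, 0.0036, -0.1312], [0.1312, 0.0001, 0.9913], [0.0036, -1.0, -0.0004]]
[[0.6069, -0.1472, 0.1608], [0.6069, -0.1472, 0.1608], [0.6069, -0.1472, 0.1608]] [6.4 0.9 6.8]
```

View pics/s9d.png

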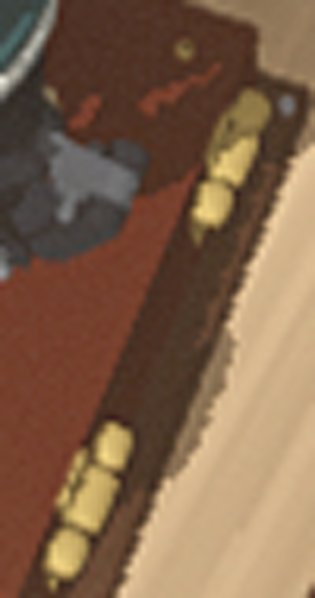

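View pics/s9.png

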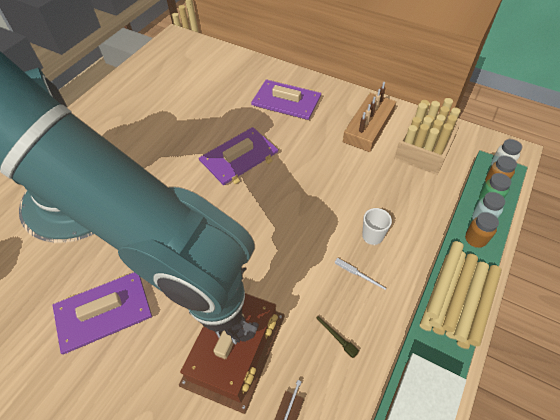

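```bash
python3 -m inch '[[-0.005,0,0,0,0,0,-1],[0,0,0,0,0,0,-1]]'; python3 -m inch '[[-0.005,0,0,0,0,0,-1],[0,0,0,0,0,0,-1]]'; python3 -m inch '[[-0.005,0,0,0,0,0,-1],[0,0,0,0,0,0,-1]]'
```

```text
time_s: 16.0
position: [0.6064, -0.1473, 0.1608]
eef_rot: [0.706, 0.048, -0.045, -0.706]
ft_force: [6.4, -0.2, 6.6]
grip_width: 0.025
time_s: 16.25
position: [0.6059, -0.1473, 0.1608]
eef_rot: [0.706, 0.048, -0.045, -0.706]
ft_force: [6.7, 0.7, 6.6]
grip_width: 0.0248
time_s: 16.5
position: [0.6056, -0.1473, 0.1608]
eef_rot: [0.706, 0.048, -0.045, -0.706]
ft_force: [8.5, 1.0, 4.6]
grip_width: 0.0249
```

```bash
python3 -m inch '[[-0.005,0,0,0,0,0,-1],[0,0,0,0,0,0,-1]]'; python3 -m inch '[[-0.005,0,0,0,0,0,-1],[0,0,0,0,0,0,-1]]'
```

```text
time_s: 16.75
position: [0.6054, -0.1474, 0.1609]
eef_rot: [0.706, 0.048, -0.045, -0.706]
ft_force: [12.1, 1.0, 3.3]
grip_width: 0.0253
time_s: 17.0
position: [0.6053, -0.1475, 0.1609]
eef_rot: [0.706, 0.049, -0.044, -0.706]
ft_force: [15.6, 0.2, 0.0]
grip_width: 0.0248
```

```bash
python3 -m inch '[[0,0.01,0,0,0,0,-1],[0,0,0,0,0,0,-1]]'; python3 -m inch '[[0,0.01,0,0,0,0,-1],[0,0,0,0,0,0,-1]]';  python3 - <<'E'
from bench import r
from h import *
s=r.observe();print(np.round(s["position"],4),np.round(s["ft_force"],1),np.round(s["moment"],2),R.from_quat(s["eef_rot"]).as_matrix().round(4).tolist())
E
```

```text
time_s: 17.25
position: [0.6054, -0.1474, 0.1608]
eef_rot: [0.706, 0.049, -0.044, -0.705]
ft_force: [10.0, 1.5, 14.3]
grip_width: 0.0248
time_s: 17.5
position: [0.6054, -0.1473, 0.1606]
eef_rot: [0.706, 0.049, -0.044, -0.705]
ft_force: [4.3, 1.7, 28.8]
grip_width: 0.025
[ 0.6054 -0.1473  0.1606] [ 4.3  1.7 28.8] [ 0.49 -0.13  0.03] [[0.9913, 0.0062, -0.1315], [0.1315, -0.0005, 0.9913], [0.0061, -1.0, -0.0014]]
```

```bash
python3 -m inch '[[-0.01,0,0,0,0,0,-1],[0,0,0,0,0,0,-1]]';  python3 - <<'E'
from bench import r
from h import *
s=r.observe();print(np.round(s["position"],4),np.round(s["ft_force"],1),np.round(s["moment"],2),R.from_quat(s["eef_rot"]).as_matrix().round(4).tolist())
E
python3 look.py 10;python3 - <<'E'
import cv2
im=cv2.imread("pics/s10.png")[300:410,180:290];cv2.imwrite("pics/s10d.png",cv2.resize(im,None,fx=5.4,fy=5.4,interpolation=cv2.INTER_CUBIC))
E
```

```text
time_s: 17.75
position: [0.6052, -0.1474, 0.1607]
eef_rot: [0.706, 0.05, -0.044, -0.705]
ft_force: [12.6, 2.4, 21.3]
grip_width: 0.0248
[ 0.6052 -0.1474  0.1607] [12.6  2.4 21.3] [ 0.44 -1.92  0.02] [[0.9913, 0.0083, -0.1317], [0.1317, -0.0003, 0.9913], [0.0082, -1.0, -0.0014]]
[[0.6052, -0.1474, 0.1606], [0.6052, -0.1474, 0.1606], [0.6052, -0.1474, 0.1606]] [11.8  2.2 21.1]
```

View pics/s10d.png

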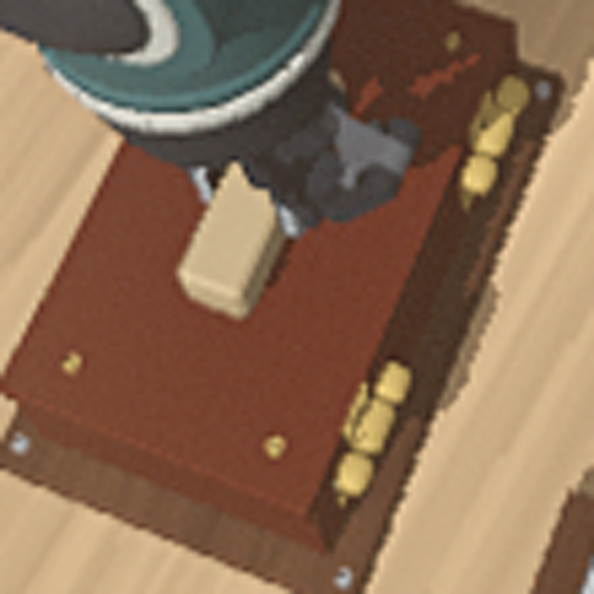

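```bash
cat > st.py <<'E'
from bench import r
from h import *
s=r.observe();print(np.round(s["position"],4),np.round(s["ft_force"],1),np.round(s["moment"],2),R.from_quat(s["eef_rot"]).as_matrix().round(4).tolist())
E
python3 -m inch '[[0.005,0,0,0,0,0.003,-1],[0,0,0,0,0,0,-1]]'; python3 st.py
```

```text
time_s: 18.05
position: [0.6059, -0.1473, 0.1606]
eef_rot: [0.706, 0.046, -0.047, -0.705]
ft_force: [11.5, 1.8, 19.5]
grip_width: 0.0247
[ 0.6059 -0.1473  0.1606] [11.5  1.8 19.5] [ 0.54 -2.68  0.1 ] [[0.9913, -0.0008, -0.1317], [0.1317, -0.0015, 0.9913], [-0.001, -1.0, -0.0013]]
```

```bash
python3 -m inch '[[0,0,0,0,0,0,-1],[0,0,0,0,0,0,-1],[0,0,0,0,0,0,-1],[0,0,0,0,0,0,-1]]'; python3 st.py; python3 look.py 11;python3 - <<'E'
import cv2,numpy as np
im=cv2.imread("pics/s11.png");im2=cv2.resize(im[300:410,180:290],None,fx=5.4,fy=5.4,interpolation=cv2.INTER_CUBIC);cv2.imwrite("pics/s11d.png",im2)
E
```

```text
time_s: 18.55
position: [0.6059, -0.1473, 0.1606]
eef_rot: [0.706, 0.046, -0.047, -0.705]
ft_force: [11.7, 1.2, 19.6]
grip_width: 0.025
[ 0.6059 -0.1473  0.1606] [11.7  1.2 19.6] [ 0.51 -2.72  0.02] [[0.9913, -0.0005, -0.1316], [0.1316, -0.0014, 0.9913], [-0.0007, -1.0, -0.0013]]
[[0.6058, -0.1473, 0.1606], [0.6058, -0.1473, 0.1606], [0.6058, -0.1473, 0.1606]] [12.1  2.1 19.3]
```

View pics/s11d.png

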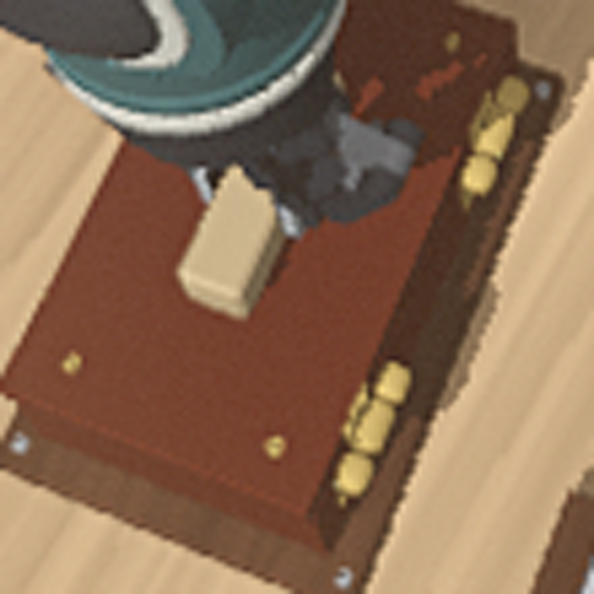

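View pics/s11.png

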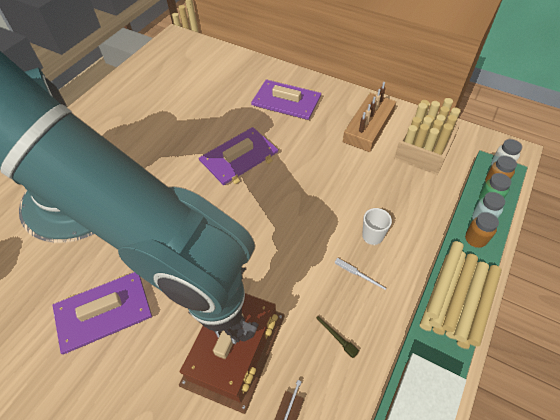

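Run:
```python
from bench import r
print(r.job_done())
```

```text
the job is handed in; nothing more can be done
None
```

The press is closed and I handed the job in, with the arm still gripping the lid by its handle and holding it shut and drawn back.

- **Tray:** I pushed it home until it hit a hard stop. The force jumped from about 4 N to 37 N, and my next two small steps took it to 69 N before I backed off. A picture then showed the end board flush with the box.
- **Lid:** I picked up the red lid, not the purple look-alikes, and lowered its barrels between the box's barrels. I felt the cane at the expected height, then pressed until the force rose sharply at the predicted shut height. After that I drew the lid back until its barrels met the box's back face, and took out a small tilt of the gripper.

**Last checks:**
- **Hold:** it was steady over the last half second. The wrist force read about 20 N upward, or about 23 N with the lid's weight, against the cane's 11 N. The pull towards the robot was about 12 N.
- **Twist and grip:** there was almost no twisting moment, so both barrels seem to bear evenly. The grip opening was 25 mm.
- **Alignment:** in the picture, both lid barrels lie in line between the box's barrels. I could only judge this to about 1 mm by eye; the tighter evidence is that the lid stopped against the back face.
- **Bystanders:** the cup, tuning pin, hinge pin and one former look unmoved. The other former is hidden by the arm; I did not touch it as far as I know.

**Disagreement:** an earlier estimate of the lid's sideways position was about 4 mm off from a second one made closer in. The close-in estimate agreed with the arm's own position, so I used that, and the barrels went in without touching.

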